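# Label the cheese on the counter scale

## Task

Get the counter scale to print a label for the cheese, using only the closed fingertips: push the open label-printer cover fully shut, then press the raised near end of the power rocker down to switch it on, then press the triangular product key fully down (it stays down), and last press the long print bar fully down and let it come up again. Keep to this order, press no other key, and leave the cheese and all the loose things on and around the scale where they are; nothing is to be picked up.

Things in the scene. Friction and masses are not known exactly. Their poses are not given: they have to be found in the camera images.
- scale: the label scale, grey housing about 410 x 410 mm, fixed; origin on the counter under the key deck; x points from the robot to the pan at its back, y to the robot's left. In its frame (mm): key deck 70 high, x -130 to 70; pan top 104 high from x 83 on; cover at left (y 150), rocker at right (y -160), 2 x 2 product keys (66 apart) amid, print bar nearest the robot (x -98).
- cover (a joint): the printer cover at the left, white flap 100 (x) x 116 (y) x 5 mm, hinged along its far edge. Rad: 0 = shut, lying flat, top 75 mm above the counter; starts 0.45 to 0.8 open, free edge raised towards the robot. Stiff hinge (0.07 N m): it stays where left. It shuts when pushed straight down from above, about midway along it or nearer its free edge.
- cover_hinge (a point): middle of the cover's hinge line, level with the shut cover's top surface; its frame turns with the cover
- cover_edge (a point): middle of the cover's free edge, on its upper surface, 100 mm from cover_hinge
- rocker (a joint): the white power rocker at the right, 60 (x) x 30 (y) mm, two halves meeting in a shallow V over the pivot. Rad: 0 = off (near half stands up, far half level), 0.36 = on (near half level, 78 mm above the counter, far half raised 11 mm). Stiff (0.045 N m): stays where left.
- rocker_near (a point): point on the upper face of the rocker's near half, 22 mm from the pivot, on its midline: press here, straight down (about 8 mm until it is on)
- key_triangle (a joint): triangular product key (seen from above an equal-sided triangle with 43 mm sides), white, one of four on the deck; which place it has varies. A latching key: slides straight down 7 mm against about 2.5 N of friction, has no spring and stays where it is pushed. Joint value 0 = up, 0.007 m = fully down.
- key_triangle_top (a point): centre of the triangular key's top, 86 mm above the counter when up
- key_round (a joint): round product key, diameter 36 mm, not to be pressed. A latching key: slides straight down 7 mm against about 2.5 N of friction, has no spring and stays where it is pushed. Joint value 0 = up, 0.007 m = fully down.
- key_round_top (a point): centre of the round key's top, 86 mm above the counter when up
- key_square (a joint): square product key, 34 mm, not to be pressed. A latching key: slides straight down 7 mm against about 2.5 N of friction, has no spring and stays where it is pushed. Joint value 0 = up, 0.007 m = fully down.
- key_square_top (a point): centre of the square key's top, 86 mm above the counter when up
- key_cross (a joint): cross-shaped product key, 40 mm over its arms, not to be pressed. A latching key: slides straight down 7 mm against about 2.5 N of friction, has no spring and stays where it is pushed. Joint value 0 = up, 0.007 m = fully down.
- key_cross_top (a point): centre of the cross key's top, 86 mm above the counter when up
- print_bar (a joint): the print bar, a long white key 96 mm (y) by 26 mm (x) at the front of the deck, nearest the robot. Sprung: slides straight down 7 mm, 1.5 N at the top to 4.5 N fully down, and comes up again when let go. Joint value 0 = up, 0.007 m = fully down.
- print_bar_top (a point): centre of the print bar's top, 86 mm above the counter when up
- cheese: loose wedge-like triangular piece of cheese, 90 mm sides, 45 mm high, on the scale's pan; origin under its middle. Leave alone.
- deck_tin: loose small tin, diameter 40 mm, height 30 mm, standing on the key deck between the product keys and the rocker; origin under its middle. Leave alone.
- label_core: loose cardboard ring, diameter 34 mm, height 22 mm, standing on the deck just in front of (robot side of) the printer cover; origin under its middle. Leave alone.
- jam_jar: loose jar, diameter 68 mm, height 95 mm, on the counter to the right of the scale; origin under its middle. Leave alone.
- fish_can: loose flat can, diameter 86 mm, height 55 mm, on the counter to the left of the scale; origin under its middle. Leave alone.
- price_tag: loose price-tag stand, foot 35 x 50 mm, card top at 78 mm, on the counter to the left of the scale; origin under its foot. Leave alone.
- marker: loose black marker pen 120 mm long, 16 mm thick, lying on the counter right of the scale; origin under its middle. Leave alone.

How it is judged:
On the way, in this order (a step that is already met when the one before it is completed fails the run):
1. the printer cover is pushed shut (value of joint cover below 0.06 rad), for 0.1 s.
2. the rocker is switched on (value of joint rocker above 0.3 rad), for 0.1 s.
3. the triangular key is pressed down (value of joint key_triangle above 0.0055 m), for 0.1 s.
4. the print bar is pressed down (value of joint print_bar above 0.0055 m), for 0.05 s.
At the end, for the whole second after the job is handed in: The cover is within 0.06 rad of shut, the rocker beyond 0.30 rad (on), the triangular key at least 5.5 mm down, the print bar up again (within 1 mm), the other three keys less than 3 mm down, and every loose thing at rest within 20 mm of where it started (value of joint cover below 0.06 rad and value of joint rocker above 0.3 rad and value of joint key_triangle above 0.0055 m and value of joint print_bar below 0.001 m and value of joint each of key_round, key_square, key_cross below 0.003 m and distance of each of cheese, deck_tin, label_core, jam_jar, fish_can, price_tag, marker from where it was at the start of the episode below 0.02 m and linear speed of each of cheese, deck_tin, label_core, jam_jar, fish_can, price_tag, marker below 0.02 m/s); the robot touches nothing.
It fails at once if another product key is pressed (3 mm or more) (value of joint any of key_round, key_square, key_cross above 0.003 m).
It fails at once if the rocker is switched on while the cover is open (value of joint rocker above 0.18 rad and value of joint cover above 0.15 rad).
It fails at once if the triangular key is pressed while the rocker is off (value of joint key_triangle above 0.003 m and value of joint rocker below 0.18 rad).
It fails at once if the print bar is pressed before the triangular key is down (value of joint print_bar above 0.004 m and value of joint key_triangle below 0.003 m).
It fails at once if a loose thing is lifted, carried or knocked 20 mm or more from its place (distance of any of cheese, deck_tin, label_core, jam_jar, fish_can, price_tag, marker from where it was at the start of the episode above 0.02 m).
It also fails if it takes over 48 s, if anything falls off the work surface, if the arm or the gripper's body presses on something with over 40 N, if the wrist force passes 120 N, or if a joint passes its speed limit or range.

## Robot

A 6-joint arm with a two-finger parallel gripper is mounted at the origin on the work surface. World frame = base frame: x ahead of the robot, y to its left, z up, the work surface at z = 0. Lengths are in m, angles in rad, forces in N, time in s.
With the tool pointing down it reaches from about 0.325 to 0.9 m from the base axis. Payload 6.1 kg.
Tool frame: the origin (TCP) lies between the finger pads; the fingertips stand bot.tip_reach ahead of it and the grasp point (between the pads) lies 3 mm ahead of it (bot.tip_reach is the distance from the TCP to the fingertips, in m); z points along the fingers, x is the direction in which the jaws open and shut, and the axes are right-handed (so a half turn about z gives the same grasp; the last joint's range is limited). The gripper opens to 85 mm and grips with 20 to 120 N. Pads are 22 mm wide; open, the fingers measure 114 mm over their backs; the gripper's body (76 mm by 85 mm) begins 54 mm behind the grasp point. The pads swing forward as they close: fully open they stand 13 mm farther back than shut.
Start: joints at [-1.308, 0.22, 1.526, -0, 1.395, -0.126], TCP at [0.237, -0.578, 0.253] pointing down, gripper open.
Joint ranges: [-2.98, 2.98], [-0.91, 2.08], [0.09, 2.57], [-1.24, 4.39], [0.2, 2.65], [-2.68, 2.68]. Speed limits (rad/s): [2.57, 2.57, 3.01, 3.14, 3.14, 3.14].

## Interface

Orientations are given as a 3x3 rotation matrix whose columns are the frame's x, y, z axes.
In Python, from bench import bot gives the robot as it stands.
- The arm moves only by the tool play_rows, never from a script. Its argument "deltas" is a list of rows, each a list of 5 numbers: the shift along the world's x, y, z in mm, then the turn about the world's z in rad, then the opening, from 0 (shut) to 1 (fully open). In form: [[dx, dy, dz, turn, jaw], ...]. A call has 1 to 5 rows; each row shifts and turns the pose as measured when the row begins; what a row does not reach is not made up. A row lasts 1/10 s, in which the tool goes at most 50 mm and 8.59 degrees, less where a joint would pass 70% of its speed; a pose out of reach is approached as far as the arm can. A call with a gripper value outside its range is refused whole. The fingers move at their own pace and stop on an object; "newtons" is the grip in N (left out, the last holds). Time passes only in rows, so rows that do not move let the fingers close. It gives the time, the measured TCP pose, the force and the opening at its end, in the units of the state.
- bot.state(): the state, without advancing time (a new reading comes with each control period).
- bot.capture(name): name is "side" or "top" or "wrist"; returns a dict with "img" (480x640x3 uint8, red, green, blue), "fx", "fy", "cx", "cy" (pixels), "rvec" (rotation vector, rad) and "tvec" (3), from world to camera coordinates, as OpenCV has them. Camera axes: x right, y down, z forward; pixel columns grow to the right and rows downward; lengths in m; the calibration is good to about 2 mm. A picture is of the moment at which its call begins. There is no depth.
- bot.hand_in(): hands the job in, once; it reports no verdict.
The state is a dict: "time": time; "qpos": joint angles; "dq": joint speeds; "effort": joint torques, N m; "tcp_pos": TCP position; "ee_rot": TCP orientation; "wrist_force": force on the tool from outside, world axes, zero at the start; "torque": the same for the moment, N m; "gripper_width": finger opening in m.
Only numpy, scipy, OpenCV 4.12 (cv2) and the standard library are available. Lean on these libraries where they do the work, as an engineer would, in place of code of your own. Each camera call takes 0.05 s, during which the arm holds its last target.

## Working session

There is one attempt and no reset: what is moved stays moved. The work goes in short steps, Python scripts to look and compute and a tool call to move; the robot and the scene stay as the last step left them, time stands still between calls to the robot, and variables do not carry over. Pictures are saved under pics/ and viewed, and the job is handed in when it is done.

Besides the shell and the picture viewer there is one more tool, called after ">>>" in YAML: its name, and indented under it one key for each argument. play_rows: Moves the arm, as the interface text tells. Its arguments: {"type":"object","properties":{"deltas":{"type":"array"},"newtons":{"type":"number"}},"required":["deltas"]}

```bash
ls; mkdir -p pics; python3 - <<'E'
from bench import bot
import cv2,numpy as np
print(bot.tip_reach); s=bot.state(); print(s['time'],s['tcp_pos'],s['ee_rot'],s['gripper_width'])
for n in ['side','top']:
    c=bot.capture(n); cv2.imwrite(f'pics/{n}0.png',c['img'][:,:,::-1]); np.savez(f'{n}0.npz',**c)
    R=cv2.Rodrigues(np.array(c['rvec']))[0]; print(n,c['fx'],c['cx'],c['cy'],-R.T@np.array(c['tvec']).ravel(),R[2])
E
```

```text
pics
0.022
0.0 [ 0.23674784 -0.57780636  0.25217766] [[ 3.79075563e-01 -9.25365568e-01 -5.32466872e-04]
 [-9.25363623e-01 -3.79075866e-01  1.91114026e-03]
 [-1.97034873e-03 -2.31741096e-04 -9.99998032e-01]] 0.08546672680822082
side 532.0870537109043 311.6389532366188 246.69282285370528 [0.06799237 0.53833866 0.80566266] [ 0.47030667 -0.5198187  -0.71316208]
top 516.0839393485943 323.07632216679724 238.0151368911314 [0.32620484 0.04279937 1.1405392 ] [ 0.22509778  0.00597295 -0.97431787]
```

View pics/side0.png

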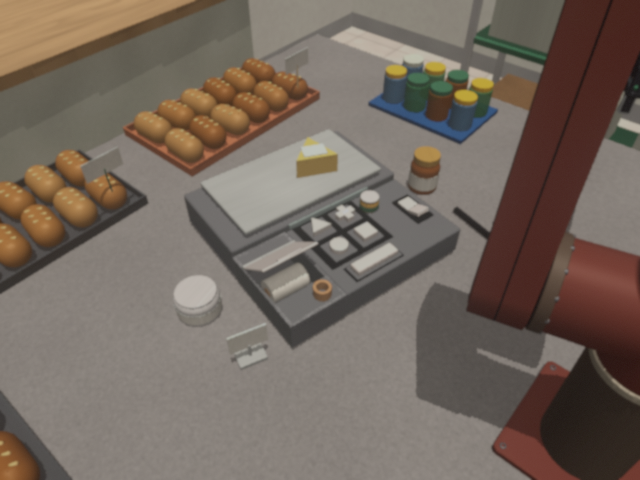

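View pics/top0.png

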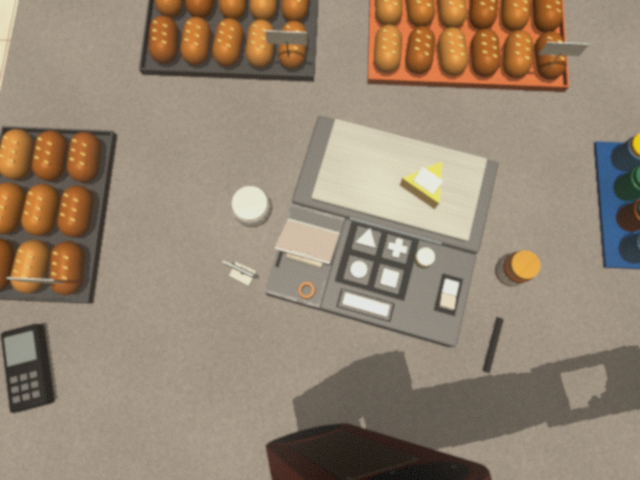

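The top view shows the triangle key at about (366,239), cross (398,247), round (358,269) and square (389,277). The bar is at (366,304), rocker (449,294), tin (425,257), ring (306,289) and cover flap about (307,241). I'll measure these next.

```bash
cat > h.py <<'E'
import cv2,numpy as np
def load(n): return dict(np.load(n+'.npz'))
def ray(c,u,v):
    R=cv2.Rodrigues(np.array(c['rvec']).ravel())[0]; t=np.array(c['tvec']).ravel()
    d=R.T@np.array([(u-c['cx'])/c['fx'],(v-c['cy'])/c['fy'],1.]); return -R.T@t,d
def onz(c,u,v,z):
    o,d=ray(c,u,v); return o+d*(z-o[2])/d[2]
def proj(c,P):
    K=np.array([[c['fx'],0,c['cx']],[0,c['fy'],c['cy']],[0,0,1]],float)
    return cv2.projectPoints(np.array(P,float).reshape(-1,1,3),np.array(c['rvec'],float),np.array(c['tvec'],float),K,None)[0].reshape(-1,2)
E
python3 - <<'E'
from h import *
c=load('top0'); im=c['img'][:,:,::-1].copy()
cr=im[200:350,260:480]; cv2.imwrite('pics/topcrop.png',cv2.resize(cr,None,fx=3.6,fy=3.6,interpolation=cv2.INTER_CUBIC))
s=load('side0'); cv2.imwrite('pics/sidecrop.png',cv2.resize(s['img'][180:330,230:450,::-1],None,fx=3.6,fy=3.6,interpolation=cv2.INTER_CUBIC))
for n,m,r in [('top',c,(215,260,330,350)),('side',s,(180,230,330,450))]:
    g=m['img'].min(2); b=(g>(165)).astype(np.uint8); 
    k,l,st,ce=cv2.connectedComponentsWithStats(b)
    for i in range(1,k):
        x,y,w,h,a=st[i]
        if a>30 and 195<y<330 and 230<x<480:
            p=onz(m,*ce[i],.086); print(n,st[i],ce[i].round(1),p.round(4))
E
```

```text
top [ 275  219   64   47 1366] [307.9 242.2] [0.5595 0.0806 0.086 ]
top [357 229  18  18 193] [366.6 238.8] [ 0.5721 -0.0421  0.086 ]
top [388 238  19  19 222] [397.1 247.3] [ 0.5567 -0.1062  0.086 ]
top [417 247  18  18 257] [425.6 255.8] [ 0.5412 -0.1656  0.086 ]
top [350 261  18  17 235] [358.4 268.9] [ 0.5075 -0.0265  0.086 ]
top [235 262  20  11  56] [245.1 267.2] [0.501  0.2078 0.086 ]
top [380 268  19  20 266] [389.3 277.5] [ 0.4923 -0.0907  0.086 ]
top [441 279  18  29 367] [449.1 292.9] [ 0.4657 -0.2136  0.086 ]
top [342 293  48  23 579] [365.7 304. ] [ 0.4356 -0.0433  0.086 ]
side [400 198  16  11 101] [407.7 203. ] [ 0.4754 -0.2089  0.086 ]
side [337 206  16  11 109] [344.8 211.1] [ 0.5582 -0.1057  0.086 ]
side [313 220  14  11  94] [318.2 224.2] [ 0.5739 -0.0415  0.086 ]
side [357 223  19  14 150] [365.6 229.5] [ 0.4934 -0.0899  0.086 ]
side [331 238  16  12 147] [338.6 243.7] [ 0.5088 -0.0257  0.086 ]
side [353 244  43  27 399] [374.  256.9] [ 0.437  -0.0414  0.086 ]
side [290 274  17  10  34] [299.3 278.5] [0.5067 0.0882 0.086 ]
```

```bash
sleep 1
```

```text
(no output)
```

View pics/topcrop.png

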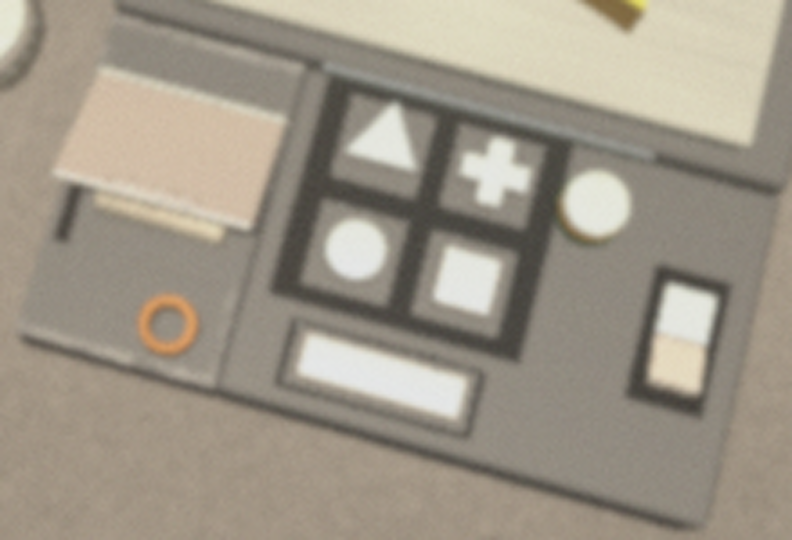

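View pics/sidecrop.png

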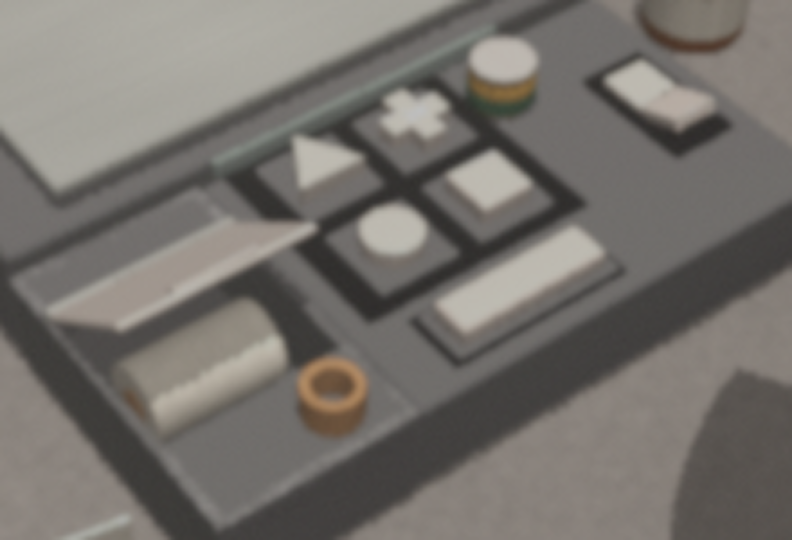

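```bash
cat >> h.py <<'E'
O=np.array([.5313,-.0656]); X=np.array([.972,-.234]); X/=np.linalg.norm(X); Y=np.array([-X[1],X[0]])
def loc(p): d=np.array(p)[:2]-O; return np.array([d@X,d@Y,p[2]])*1000
def wor(x,y,z): q=O+(x*X+y*Y)/1000; return np.array([*q,z/1000])
def tri(c1,p1,c2,p2):
    o1,d1=ray(c1,*p1);o2,d2=ray(c2,*p2)
    A=np.stack([d1,-d2],1); s=np.linalg.lstsq(A,o2-o1,rcond=None)[0]
    a=o1+s[0]*d1;b=o2+s[1]*d2; return (a+b)/2,np.linalg.norm(a-b)*1000
E
python3 - <<'E'
from h import *
c=load('top0');s=load('side0')
T=lambda x,y:(260+x/3.6-.36,200+y/3.6-.36); S=lambda x,y:(230+x/3.6-.36,180+y/3.6-.36)
for n,a,b in [('hingeL',(105,68),(48,315)),('hingeR',(287,120),(235,220)),('freeL',(55,178),(120,328)),('freeR',(250,230),(316,228))]:
    p,e=tri(c,T(*a),s,S(*b)); print(n,p.round(4),loc(p).round(1),round(e,1))
for n,z,a,b in [('tin',100,(597,204),(503,62)),('ring',92,(168,325),(334,383)),('rockN',80,(677,365),(685,105)),('rockF',78,(689,312),(638,85))]:
    p,e=tri(c,T(*a),s,S(*b)); print(n,loc(p).round(1),round(e,1),loc(onz(c,*T(*a),z/1000)).round(1),loc(onz(s,*S(*b),z/1000)).round(1))
for n,x,y,z in [('rn',-29-22,-160,86),('tri',33,33,86),('cov',0,150,75)]: print(n,wor(x,y,z))
print(np.arctan2(X[1],X[0]))
E
```

```text
hingeL [0.6143 0.1254 0.0701] [ 36.  205.2  70.1] 2.5
hingeR [0.5847 0.0153 0.0758] [33.  91.1 75.8] 0.1
freeL [0.5336 0.145  0.1347] [-47.1 205.2 134.7] 4.1
freeR [0.508  0.0353 0.1347] [-46.3  92.7 134.7] 1.6
tin [ 29.7 -92.6  97.6] 1.9 [ 28.4 -92.9 100. ] [ 28.3 -90.1 100. ]
ring [-104.2  123.8   93.4] 1.5 [-104.5  123.3   92. ] [-102.6  123.6   92. ]
rockN [ -46.6 -161.2   84.2] 1.9 [ -45.2 -161.4   80. ] [ -44.2 -165.5   80. ]
rockF [ -11.6 -161.8   73.9] 2.2 [ -13.2 -161.7   78. ] [ -14.  -157.5   78. ]
rn [ 0.44426798 -0.20921904  0.086     ]
tri [ 0.57110716 -0.0412404   0.086     ]
cov [0.56640808 0.08023355 0.075     ]
-0.23624526071843757
```

>>> play_rows:
  deltas:
    - [18, 38, 0, -0.125, 0]
    - [18, 38, 0, -0.125, 0]
    - [18, 38, 0, -0.125, 0]
    - [18, 38, 0, -0.125, 0]
    - [18, 38, 0, -0.125, 0]
  newtons: 40

```text
time: 0.6
tcp_pos: [0.3251, -0.3844, 0.248]
ee_rot: [[-0.264, -0.965, -0.001], [-0.965, 0.264, 0.007], [-0.006, 0.003, -1.0]]
wrist_force: [0.7, 0.2, 0.5]
gripper_width: 0.0124
```

>>> play_rows:
  deltas:
    - [18, 38, 0, 0, 0]
    - [18, 38, 0, 0, 0]
    - [18, 38, 0, 0, 0]
    - [18, 38, 0, 0, 0]
    - [18, 38, 0, 0, 0]

```text
time: 1.1
tcp_pos: [0.4161, -0.1853, 0.2462]
ee_rot: [[-0.27, -0.963, -0.002], [-0.963, 0.27, 0.009], [-0.008, 0.004, -1.0]]
wrist_force: [0.6, 0.1, 0.1]
gripper_width: 0.0
```

>>> play_rows:
  deltas:
    - [18, 38, 0, 0, 0]
    - [18, 38, 0, 0, 0]
    - [18, 38, 0, 0, 0]
    - [18, 38, 0, 0, 0]
    - [18, 38, 0, 0, 0]

```text
time: 1.6
tcp_pos: [0.5072, 0.0139, 0.2451]
ee_rot: [[-0.27, -0.963, -0.003], [-0.963, 0.27, 0.008], [-0.007, 0.005, -1.0]]
wrist_force: [0.3, -0.8, -0.2]
gripper_width: 0.0001
```

>>> play_rows:
  deltas:
    - [16, 28, 0, 0.035, 0]
    - [16, 28, 0, 0, 0]
    - [8, 15, -30, 0, 0]
    - [0, 0, -20, 0, 0]
    - [0, 0, 0, 0, 0]

```text
time: 2.1
tcp_pos: [0.5489, 0.0948, 0.1926]
ee_rot: [[-0.226, -0.974, -0.003], [-0.974, 0.226, 0.01], [-0.009, 0.006, -1.0]]
wrist_force: [-0.0, 0.1, -0.4]
gripper_width: -0.0001
```

```bash
cat > cap.py <<'E'
import sys
from h import *
from bench import bot
tag=sys.argv[1]
for n in sys.argv[2:]:
    c=bot.capture(n); np.savez(n+tag,**c); im=c['img'][:,:,::-1]
    cr=im if n=='wrist' else (im[160:335,235:480])
    cv2.imwrite(f'pics/{n}{tag}.png',cv2.resize(cr,None,fx=800/cr.shape[1]*.98,fy=800/cr.shape[1]*.98,interpolation=cv2.INTER_CUBIC))
s=bot.state(); p=s['tcp_pos'].copy(); print(s['time'],p.round(4),loc(p).round(1),'tip z',(p[2]-.022)*1000,s['wrist_force'].round(1))
E
python3 cap.py 1 side
```

```text
2.15 [0.5494 0.0946 0.1939] [-19.9 160.  193.9] tip z 171.898282746364 [-0.3  0.   0.8]
```

View pics/side1.png

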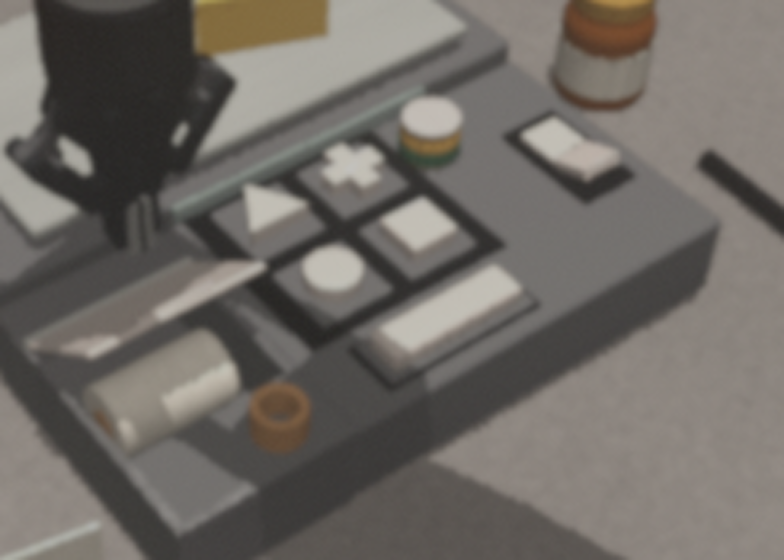

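>>> play_rows:
  deltas:
    - [-2, -10, -20, 0, 0]
    - [0, 0, -15, 0, 0]
    - [0, 0, -15, 0, 0]
    - [0, 0, -8, 0, 0]
    - [0, 0, -8, 0, 0]

```text
time: 2.65
tcp_pos: [0.5506, 0.0835, 0.1309]
ee_rot: [[-0.229, -0.973, 0.007], [-0.973, 0.229, 0.01], [-0.012, -0.004, -1.0]]
wrist_force: [-0.2, 0.4, 1.9]
gripper_width: -0.0001
```

>>> play_rows:
  deltas:
    - [0, 0, -8, 0, 0]
    - [0, 0, -8, 0, 0]
    - [0, 0, -7, 0, 0]
    - [0, 0, -5, 0, 0]
    - [0, 0, 0, 0, 0]

```text
time: 3.15
tcp_pos: [0.5506, 0.0839, 0.1004]
ee_rot: [[-0.229, -0.973, 0.007], [-0.973, 0.229, 0.011], [-0.012, -0.004, -1.0]]
wrist_force: [-1.1, -0.8, -0.2]
gripper_width: 0.0
```

>>> play_rows:
  deltas:
    - [0, 0, -4, 0, 0]
    - [0, 0, -2, 0, 0]
    - [0, 0, 0, 0, 0]

```text
time: 3.45
tcp_pos: [0.5516, 0.084, 0.0977]
ee_rot: [[-0.228, -0.974, 0.008], [-0.973, 0.229, 0.01], [-0.012, -0.005, -1.0]]
wrist_force: [0.3, 0.1, -0.8]
gripper_width: -0.0001
```

```bash
python3 cap.py 2 side
```

```text
3.5 [0.5519 0.084  0.0977] [-15.  150.2  97.7] tip z 75.71701597978172 [0.4 0.8 0.4]
```

View pics/side2.png

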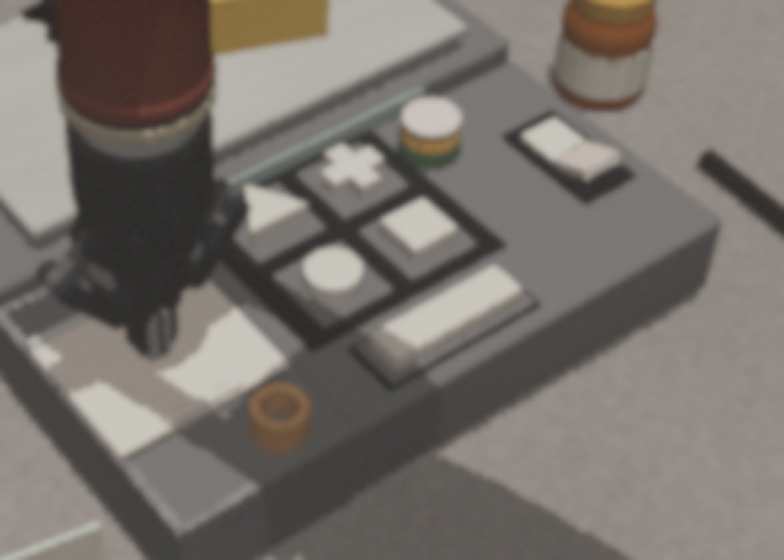

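The cover looks almost flat (side view, flap spanning (40,350)-(290,355)). I'll keep pushing until the stop shows in the force reading.

>>> play_rows:
  deltas:
    - [-2, 0, -3, 0, 0]
    - [0, 0, -3, 0, 0]
    - [0, 0, -3, 0, 0]

```text
time: 3.8
tcp_pos: [0.5519, 0.084, 0.0967]
ee_rot: [[-0.228, -0.974, 0.011], [-0.974, 0.228, 0.01], [-0.012, -0.009, -1.0]]
wrist_force: [-13.8, -1.1, 28.5]
gripper_width: -0.0007
```

>>> play_rows:
  deltas:
    - [0, 0, 30, 0, 0]
    - [0, 0, 35, 0, 0]
    - [-13, -36, 10, 0, 0]
    - [-13, -36, 0, 0, 0]
    - [-13, -36, 0, 0, 0]

```text
time: 4.3
tcp_pos: [0.5127, -0.0231, 0.1747]
ee_rot: [[-0.22, -0.975, 0.015], [-0.975, 0.22, 0.01], [-0.013, -0.012, -1.0]]
wrist_force: [-0.1, -0.2, 0.3]
gripper_width: -0.0005
```

>>> play_rows:
  deltas:
    - [-13, -36, 0, 0, 0]
    - [-13, -36, 0, 0, 0]
    - [-13, -36, 0, 0, 0]
    - [-13, -36, 0, 0, 0]
    - [0, 0, 0, 0, 0]

```text
time: 4.8
tcp_pos: [0.4569, -0.1756, 0.174]
ee_rot: [[-0.223, -0.975, 0.017], [-0.975, 0.223, 0.007], [-0.011, -0.016, -1.0]]
wrist_force: [0.2, -0.5, 0.2]
gripper_width: 0.0002
```

```bash
python3 cap.py 3 side top; python3 -c "
from h import *
print(wor(-51,-160,86))"
```

```text
4.9 [ 0.4577 -0.1726  0.1739] [ -46.5 -121.3  173.9] tip z 151.85376250082228 [0.5 0.6 0. ]
[ 0.44426798 -0.20921904  0.086     ]
```

View pics/side3.png

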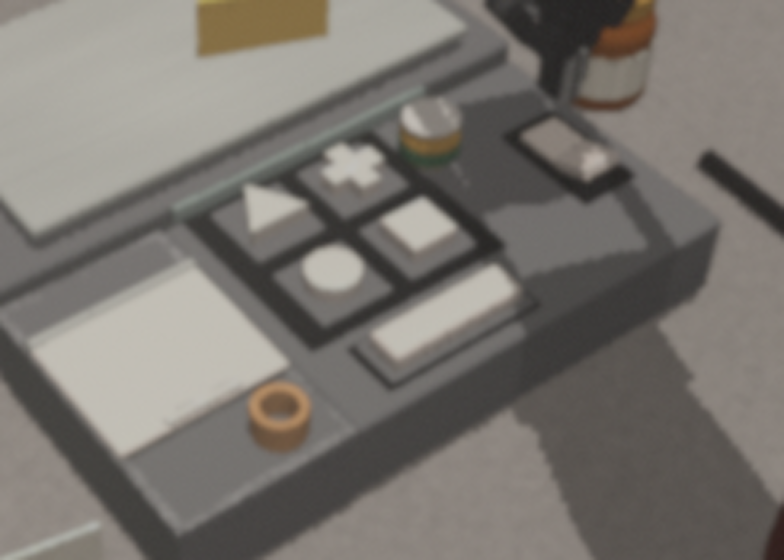

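View pics/top3.png

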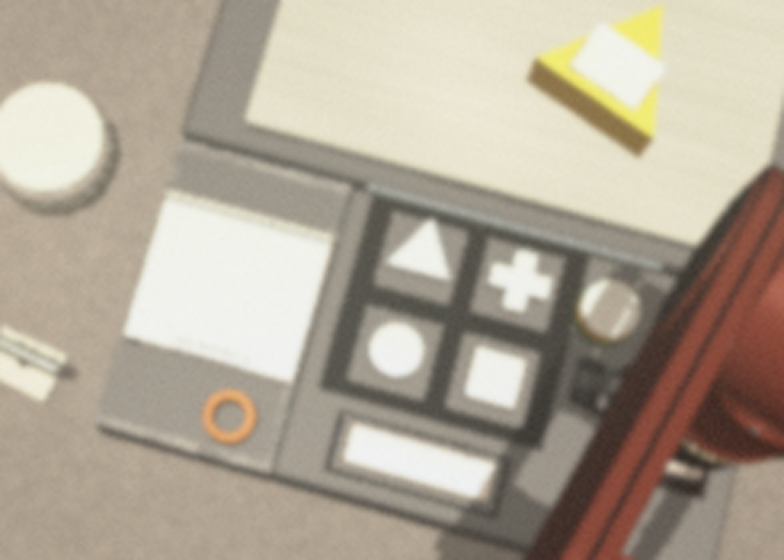

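The cover lies flat: side view shows it spanning (35,345)-(290,360), and the top view shows a regular quadrilateral. Next is the rocker.

>>> play_rows:
  deltas:
    - [-7, -20, 0, 0, 0]
    - [-5, -15, 0, 0, 0]
    - [-1, -1, -20, 0, 0]
    - [0, 0, -20, 0, 0]
    - [0, 0, 0, 0, 0]

```text
time: 5.4
tcp_pos: [0.4473, -0.2039, 0.1325]
ee_rot: [[-0.214, -0.977, 0.02], [-0.977, 0.214, 0.011], [-0.015, -0.017, -1.0]]
wrist_force: [-0.1, 0.4, 0.3]
gripper_width: 0.0002
```

>>> play_rows:
  deltas:
    - [-3, -5, -10, 0, 0]
    - [0, 0, -8, 0, 0]
    - [0, 0, 0, 0, 0]

```text
time: 5.7
tcp_pos: [0.4456, -0.2073, 0.1143]
ee_rot: [[-0.211, -0.977, 0.021], [-0.977, 0.211, 0.011], [-0.015, -0.018, -1.0]]
wrist_force: [-0.8, 0.3, 0.0]
gripper_width: -0.0002
```

```bash
python3 cap.py 4 side
```

```text
5.75 [ 0.4458 -0.2075  0.1148] [ -49.9 -157.9  114.8] tip z 92.76552576629102 [-0.2  0.5 -0.4]
```

View pics/side4.png

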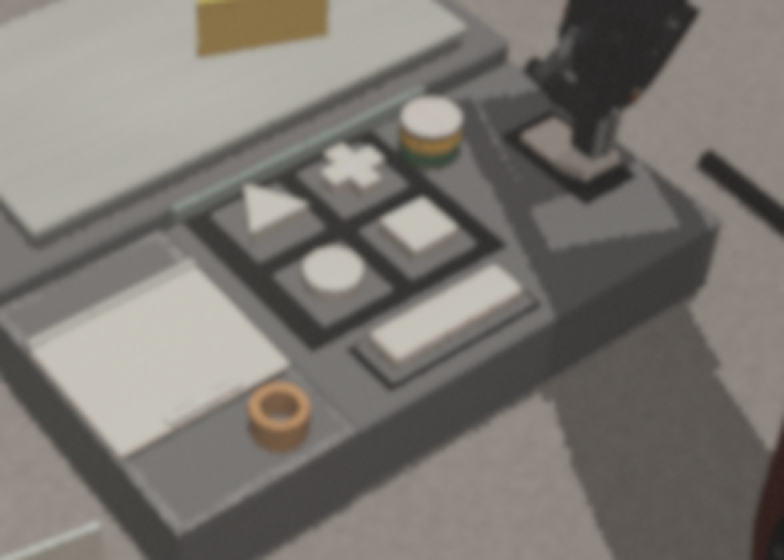

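The fingertips stand just above the rocker's near half, at about (598,150), so I can press.

>>> play_rows:
  deltas:
    - [0, -2, -4, 0, 0]
    - [0, 0, -4, 0, 0]
    - [0, 0, -4, 0, 0]
    - [0, 0, -4, 0, 0]
    - [0, 0, -3, 0, 0]

```text
time: 6.25
tcp_pos: [0.4474, -0.2107, 0.0996]
ee_rot: [[-0.21, -0.977, 0.023], [-0.978, 0.21, 0.008], [-0.013, -0.021, -1.0]]
wrist_force: [-17.4, 10.3, 45.4]
gripper_width: 0.0001
```

>>> play_rows:
  deltas:
    - [0, 0, -3, 0, 0]
    - [0, 0, -2, 0, 0]

```text
time: 6.45
tcp_pos: [0.4473, -0.2107, 0.0999]
ee_rot: [[-0.209, -0.978, 0.021], [-0.978, 0.21, 0.01], [-0.014, -0.018, -1.0]]
wrist_force: [-7.7, 4.3, 16.1]
gripper_width: 0.0003
```

>>> play_rows:
  deltas:
    - [0, 0, 30, 0, 0]
    - [0, 0, 40, 0, 0]
    - [24, 34, 10, -0.025, 0]
    - [24, 34, 0, 0, 0]
    - [24, 34, 0, 0, 0]

```text
time: 6.95
tcp_pos: [0.5195, -0.11, 0.1833]
ee_rot: [[-0.244, -0.969, 0.024], [-0.97, 0.245, 0.008], [-0.014, -0.021, -1.0]]
wrist_force: [0.7, -0.4, 0.1]
gripper_width: -0.0001
```

>>> play_rows:
  deltas:
    - [24, 34, 0, 0, 0]
    - [20, 26, 0, 0, 0]
    - [0, 0, 0, 0, 0]

```text
time: 7.25
tcp_pos: [0.5676, -0.0439, 0.1834]
ee_rot: [[-0.241, -0.97, 0.028], [-0.97, 0.242, 0.009], [-0.015, -0.025, -1.0]]
wrist_force: [-0.0, -0.5, -1.3]
gripper_width: 0.0002
```

```bash
python3 cap.py 5 side
```

```text
7.3 [ 0.5665 -0.0452  0.1831] [ 29.4  28.1 183.1] tip z 161.05302682148596 [-0.8  0.7 -0.8]
```

View pics/side5.png

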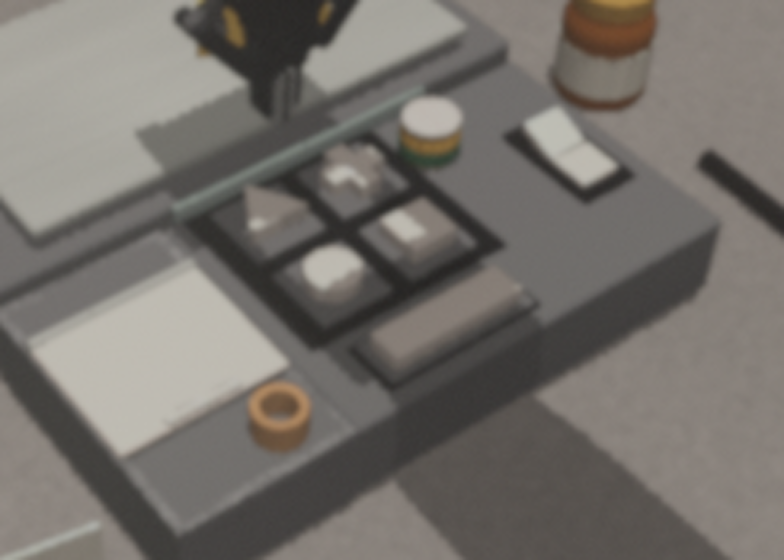

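The rocker is on: at (555,135) its far half is raised and its near half lies flat. Next is the triangle.

>>> play_rows:
  deltas:
    - [6, 3, 0, 0, 0]
    - [0, 0, -25, 0, 0]
    - [0, 0, -20, 0, 0]
    - [0, 0, -12, 0, 0]
    - [0, 0, 0, 0, 0]

```text
time: 7.8
tcp_pos: [0.5719, -0.0462, 0.124]
ee_rot: [[-0.246, -0.969, 0.027], [-0.969, 0.246, 0.007], [-0.013, -0.024, -1.0]]
wrist_force: [0.1, 0.4, -1.0]
gripper_width: -0.0001
```

```bash
python3 cap.py 6 side
```

```text
7.85 [ 0.5725 -0.0464  0.125 ] [ 35.5  28.3 125. ] tip z 103.01327713627673 [-0.3 -0.3  0.3]
```

View pics/side6.png

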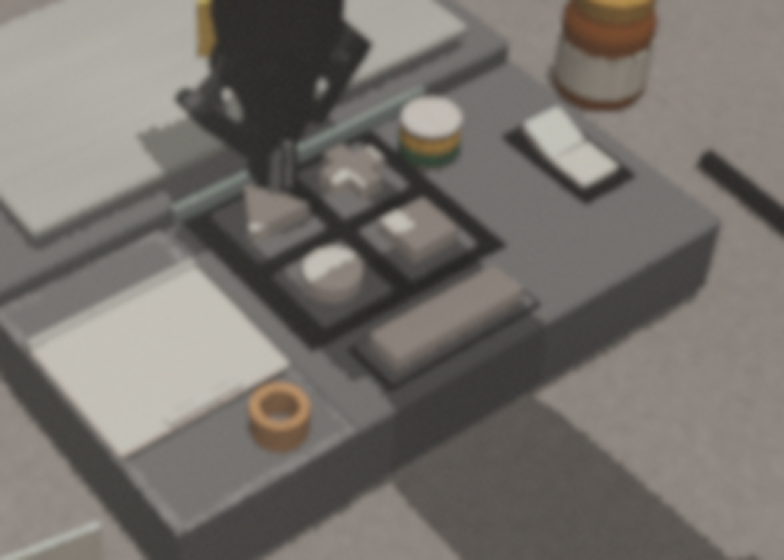

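Lined up, tips at about (282,185) over the triangle. I'll shift 4 mm in y and press.

>>> play_rows:
  deltas:
    - [0, 4, -6, 0, 0]
    - [0, 0, -6, 0, 0]
    - [0, 0, -5, 0, 0]
    - [0, 0, -5, 0, 0]
    - [0, 0, -4, 0, 0]

```text
time: 8.35
tcp_pos: [0.5746, -0.0433, 0.1013]
ee_rot: [[-0.247, -0.968, 0.034], [-0.969, 0.247, 0.005], [-0.013, -0.031, -0.999]]
wrist_force: [-1.6, -0.0, 3.6]
gripper_width: -0.0002
```

>>> play_rows:
  deltas:
    - [0, 0, -3, 0, 0]
    - [0, 0, -3, 0, 0]

```text
time: 8.55
tcp_pos: [0.5749, -0.0433, 0.1005]
ee_rot: [[-0.246, -0.969, 0.032], [-0.969, 0.246, 0.004], [-0.012, -0.03, -0.999]]
wrist_force: [-16.1, 1.5, 30.2]
gripper_width: 0.0001
```

>>> play_rows:
  deltas:
    - [0, 0, 30, 0, 0]
    - [0, 0, 20, 0, 0]
    - [-35, 0, 0, 0, 0]
    - [-35, 0, 0, 0, 0]
    - [-35, 0, 0, 0, 0]

```text
time: 9.05
tcp_pos: [0.472, -0.0438, 0.1541]
ee_rot: [[-0.245, -0.969, 0.039], [-0.969, 0.245, 0.003], [-0.012, -0.037, -0.999]]
wrist_force: [0.1, 0.2, -0.3]
gripper_width: -0.0001
```

>>> play_rows:
  deltas:
    - [-28, 0, 0, 0, 0]
    - [0, 0, 0, 0, 0]

```text
time: 9.25
tcp_pos: [0.4396, -0.0431, 0.153]
ee_rot: [[-0.245, -0.969, 0.037], [-0.969, 0.245, 0.003], [-0.012, -0.035, -0.999]]
wrist_force: [0.9, -0.7, -0.6]
gripper_width: -0.0
```

```bash
python3 cap.py 7 side
```

```text
9.3 [ 0.4414 -0.0434  0.1536] [-92.6   0.5 153.6] tip z 131.57901064488658 [ 0.9  0.8 -0.3]
```

View pics/side7.png

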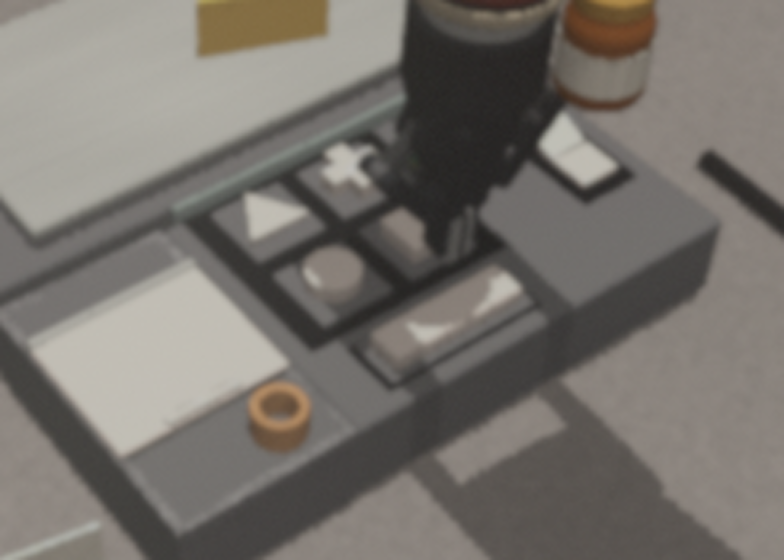

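The triangle sits lower: its apex has moved from (248,182) to (248,191). Now the bar.

>>> play_rows:
  deltas:
    - [-5, 1, -10, 0, 0]
    - [0, 0, -15, 0, 0]
    - [0, 0, -10, 0, 0]
    - [0, 0, 0, 0, 0]

```text
time: 9.7
tcp_pos: [0.4394, -0.0428, 0.1172]
ee_rot: [[-0.245, -0.969, 0.044], [-0.97, 0.245, 0.002], [-0.012, -0.042, -0.999]]
wrist_force: [0.1, 0.0, -1.0]
gripper_width: 0.0001
```

>>> play_rows:
  deltas:
    - [-4, 0, -4, 0, 0]
    - [-1, 0, -5, 0, 0]
    - [0, 0, -4, 0, 0]
    - [0, 0, -4, 0, 0]
    - [0, 0, -4, 0, 0]

```text
time: 10.2
tcp_pos: [0.4356, -0.0429, 0.1]
ee_rot: [[-0.244, -0.969, 0.041], [-0.97, 0.244, 0.002], [-0.012, -0.04, -0.999]]
wrist_force: [-29.6, 6.5, 66.4]
gripper_width: -0.0001
```

>>> play_rows:
  deltas:
    - [0, 0, -3, 0, 0]
    - [0, 0, -3, 0, 0]

```text
time: 10.4
tcp_pos: [0.4355, -0.0429, 0.1006]
ee_rot: [[-0.242, -0.97, 0.037], [-0.97, 0.242, 0.003], [-0.012, -0.035, -0.999]]
wrist_force: [-16.8, 3.6, 30.7]
gripper_width: 0.0
```

>>> play_rows:
  deltas:
    - [0, 0, 25, 0, 0]
    - [0, 0, 40, 0, 0]
    - [0, 0, 40, 0, 0]
    - [-10, -40, 10, 0, 0]
    - [-10, -45, 0, 0, 0]

```text
time: 10.9
tcp_pos: [0.4162, -0.1259, 0.2218]
ee_rot: [[-0.233, -0.972, 0.041], [-0.972, 0.233, 0.002], [-0.011, -0.04, -0.999]]
wrist_force: [1.2, -1.4, -0.3]
gripper_width: -0.0001
```

>>> play_rows:
  deltas:
    - [-10, -45, 0, 0, 0]
    - [-10, -45, 0, 0, 0]
    - [-10, -45, 0, 0, 0]
    - [-10, -45, 0, 0, 0]
    - [0, 0, 0, 0, 0]

```text
time: 11.4
tcp_pos: [0.3742, -0.3179, 0.225]
ee_rot: [[-0.235, -0.971, 0.049], [-0.972, 0.235, -0.007], [-0.005, -0.05, -0.999]]
wrist_force: [0.5, 0.5, -0.1]
gripper_width: 0.0002
```

```bash
python3 cap.py 8 side top; python3 - <<'E'
from h import *
for n in ('side','top'):
    a=load(n+'0')['img'].astype(int);b=load(n+'8')['img'];h=np.hstack([a,b]).astype(np.uint8)
c=load('side8')
for n,z in [('side',.086)]:
    g=c['img'].min(2); b=(g>165).astype(np.uint8); k,l,st,ce=cv2.connectedComponentsWithStats(b)
    for i in range(1,k):
        x,y,w,h,a=st[i]
        if a>30 and 195<y<330 and 230<x<480: print(st[i],ce[i].round(1))
s=c
print(proj(s,[wor(33,33,86),wor(33,33,79)]))
E
```

```text
11.5 [ 0.3751 -0.3139  0.2244] [ -93.7 -277.9  224.4] tip z 202.40363541306766 [-0.1  0.  -0.8]
[337 206  16  11 123] [344.6 211.1]
[245 214  27  15  89] [256.9 221.4]
[312 222  17  12 118] [318.3 226.8]
[356 223  20  14 164] [365.5 229.5]
[331 238  17  12 159] [338.7 243.6]
[ 246  244   78   57 2366] [283.7 271.4]
[353 244  43  27 437] [373.9 256.9]
[[319.16393822 224.89291318]
 [319.18020674 227.46761649]]
```

View pics/side8.png

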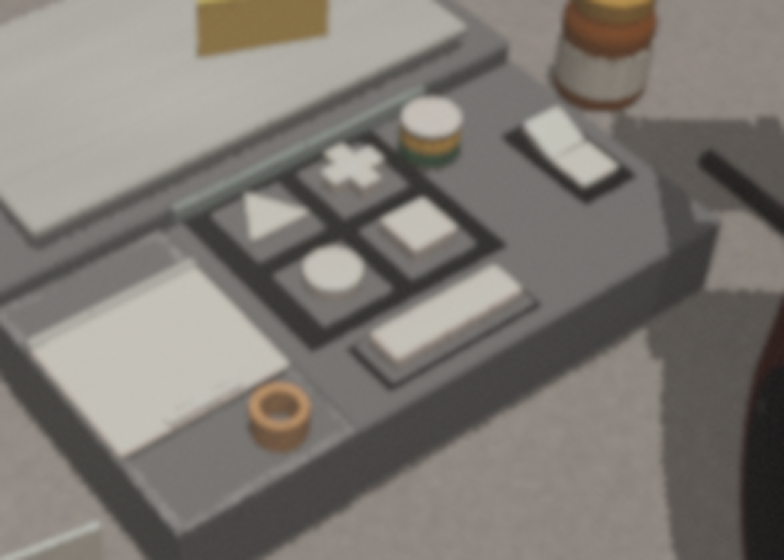

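View pics/top8.png

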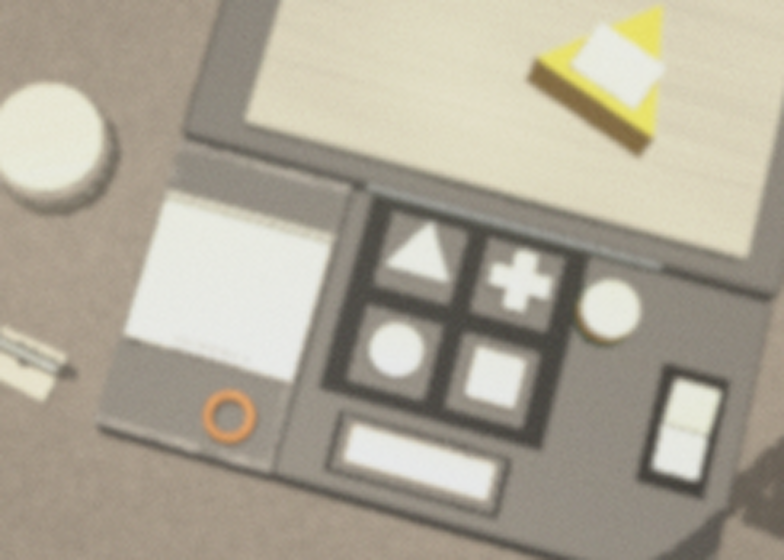

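The triangle's centroid moved 2.6 px, which matches 7 mm. The other keys and the bar are back at their starting pixels, the rocker is on, the cover is flat and the loose things haven't moved.

```bash
python3 -c "
from bench import bot
print(bot.hand_in())"
```

```text
the job is handed in; nothing more can be done
None
```

I pushed the cover shut, switched the rocker on, pressed the triangle key down, then pressed and released the print bar, in that order and with the fingertips closed. I then backed the arm clear and handed the job in at about 11.5 s; the hand-in gave no verdict.

- **Cover:** pushed down to its stop at about 28 N. It lies flat in both the side and top views.
- **Rocker:** pressed to its stop with the tips at 78 mm. Its far half is raised and its near half level in the pictures.
- **Triangle key:** pressed to its stop. It moved 2.6 px in the side view, which matches 7 mm.
- **Print bar:** pressed to its stop with the tips at about 78 mm. It is back at its starting pixels.
- **Other keys and loose things:** the other three keys are within 0.2 px of where they started. The loose things in the cropped final pictures look unmoved by eye. The far right of the scene was cut off in the top view, so the jar and marker were checked only in the side view, where the marker is partly out of frame.
- **Forces:** the highest contact reading was about 75 N at the wrist, from the fingertips on the print bar. That is under the 120 N limit. I saw no sign of the arm or gripper body touching anything.
- **Tilt:** the tool had tilted by up to 3° by the end. The tips still landed on target.

No check failed or disagreed.

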